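# Put the meter case back on its key and click the kit drawer shut

### The arm

A 6-joint arm with a two-finger parallel gripper is mounted at the origin on the work surface. World frame = base frame: x ahead of the robot, y to its left, z up, the work surface at z = 0. Lengths are in m, angles in rad, forces in N, time in s.
With the tool pointing down it reaches from about 0.425 to 0.925 m from the base axis. Payload 12.5 kg.
Tool frame: the origin (TCP) lies midway between the tips of the shut fingers; the grasp point (between the pads) lies bot.hold_point_z behind it (bot.hold_point_z is the distance from the TCP to the grasp point, in m); z points along the fingers, y is the direction in which the jaws open and shut (so a half turn about z gives the same grasp; the last joint's range is limited). The gripper opens to 85 mm and grips with 20 to 120 N. Pads are 22 mm wide; open, the fingers measure 114 mm over their backs; the gripper's body (76 mm by 85 mm) begins 54 mm behind the grasp point. The pads swing forward as they close: fully open they stand 13 mm farther back than shut.
Start: joints at [-1.311, 0.491, 1.559, -0, 1.092, -0.106], TCP at [0.224, -0.584, 0.231] pointing down, gripper open.
Joint ranges: [-3.1, 3.1], [-0.84, 2.19], [0.05, 2.79], [-1.13, 4.28], [0.06, 2.93], [-2.69, 2.69]. Speed limits (rad/s): [2.22, 2.22, 2.79, 3.14, 3.14, 3.14].

### API

Orientations are given as a rotation vector (axis times angle).
In Python, from bench import monitor, vision, job, bot gives the robot as it stands.
- The arm moves only by the tool apply_moves, never from a script. Its argument "series" is text: rows parted by semicolons, each of 7 numbers parted by spaces: the finger opening in mm, from 0 to 85.4, then the shift along the tool's x, y, z in mm, then the turn, a rotation vector about the tool's x, y, z in rad. In form: grip tx ty tz ax ay az; .... A call has 1 to 20 rows; each row shifts and turns the commanded pose from where the row before left it, along the tool's axes as they then stand; what a row does not reach is not made up. A row lasts 1/8 s, in which the tool goes at most 62.5 mm and 10.7 degrees, less where a joint would pass 70% of its speed; a pose out of reach is approached as far as the arm can. A call with a gripper value outside its range is refused whole. The fingers move at their own pace and stop on an object; the grip force is fixed at half the most. Time passes only in rows, so rows that do not move let the fingers close. It gives the time, the measured TCP pose, the force and the opening at its end, in the units of the state.
- monitor.state(): the state, without advancing time (a new reading comes with each control period).
- vision.camera(name): name is "scene" or "top"; returns a dict with "frame" (420x560x3 uint8, red, green, blue), "z_map" (420x560 float32, m along the optical axis (not along the pixel's ray), 0 where there is no reading), "K" (3x3 intrinsics, pixels), "extrinsics" (4x4, takes a point from camera to world coordinates). Camera axes: x right, y up, looking along -z (the intrinsics and any distortion apply to the point x, -y, -z); pixel columns grow to the right and rows downward; lengths in m; the calibration is good to about 2 mm. A picture is of the moment at which its call begins.
- job.finish_job(): hands the job in, once; it reports no verdict.
The state is a dict: "t": time; "joint_positions": joint angles; "joint_velocities": joint speeds; "tau": joint torques, N m; "eef_pos": TCP position; "orientation": TCP orientation; "contact_force": force on the tool from outside, world axes, zero at the start; "ft_torque": the same for the moment, N m; "opening": opening from 0.0 (shut) to 1.0 (fully open).
Only numpy, scipy, OpenCV 4.12 (cv2) and the standard library are available. Lean on these libraries where they do the work, as an engineer would, in place of code of your own. Each camera call takes 0.05 s, during which the arm holds its last target.

### The job

Put the grey meter case into the open kit drawer with its grooved end towards the drawer front, so that the groove drops over the steel rib on the drawer floor and the case lies flat on the floor, and let go of it. Then gently push the drawer fully home under the overhanging top until it clicks past its catch and stays shut, without slamming or ramming it. Leave the potted plant, the spray bottle and the jar where they stand.

Things in the scene. Friction and masses are not known exactly. Their poses are not given: they have to be found in the camera images.
- drawer (a joint): how far the kit drawer stands open, in m: 0 is fully home at its stop, 0.235 fully out. It slides level with about 3 N of drag. A sprung catch is met at 16 mm open and passed at 6 mm; getting over it takes about 12 N. Past it the spring pulls the drawer home; let go before it and the drawer stays ajar or goes back out to 16 mm. The drawer moves with its floor and front
- drawer_face (a point): middle of the plain flat wooden drawer front, on its outer face, 65 mm above the table. x points into the cabinet (the way to push), y left along the front, z up. The front is 170 wide and 106 high (53 above and below this point), without a handle
- drawer_floor (a point): on top of the drawer floor, middle of the front wall's inner side (14 mm behind the outer face); axes as drawer_face. Inside 132 wide (y +-66), 155 long (x 0 to 155); walls 40 high, 8 thick. On the floor, x 0 to 45, stands a steel rib along x, 8 wide, 12 high, clamped anywhere from y -14 to +14 mm: not reported, see it or feel for it with the case
- board_edge (a point): middle of the lower front edge of the cabinet's dark overhanging top board, 215 mm above the table; axes as drawer_face. The board is 260 wide, 18 thick and reaches 45 mm out (towards the robot) past the home drawer face: an upright tool cannot follow the drawer home, one leaning some 40 degrees, fingertips forward under the board, can. The cabinet is fixed
- panel_edge (a point): middle of the lower edge of the cabinet's front panel over the drawer opening, 110 mm above the table, 80 above the drawer floor, 15 mm behind the home drawer face; a case not down on the floor fouls it. The cabinet below the board is 200 wide
- case_grip (a point): loose grey plastic case 120 x 80 x 40 mm, about 0.35 kg, with a centred grip bar on its lid: 70 long (along x), 24 thick (y), 34 high, so 74 overall. This point is in the bar, 60 mm above the case's underside, 14 below the bar's top; z up. It starts flat on the table. Down on the drawer floor this point is 60 mm above drawer_floor; standing on the rib, 72
- case_groove (a point): mouth of the groove, at the middle of the case's -x end, on the underside; axes as case_grip. The groove runs along the middle of the underside, 16 wide, 13 deep, 70 long, open at this end only (dark stripe on the end face and on the lid near it). This end goes towards the drawer front: case x then agrees with drawer x
- pot: potted plant in a white pot on its saucer, 116 across, 100 high without its leaves (200 with); origin at the underside; leave alone
- spray: green spray bottle with white head, 70 across, 200 high; origin at the underside; leave alone
- jar: glass jar with white cap, 68 across, 75 high; origin at the underside; leave alone
There are look-alikes about, which are no part of the job. Of the things that look like the part that bears case_grip, the smallest one is meant.

How it is judged:
On the way, in this order (a step that is already met when the one before it is completed fails the run):
1. the case lies flat in the open drawer, its groove over the rib, let go (z of case_grip in the frame of drawer_floor between 0.055 and 0.0645 m and x of case_grip in the frame of drawer_floor between 0.04 and 0.115 m and y of case_grip in the frame of drawer_floor between -0.03 and 0.03 m and angle between case_grip's own z axis and vertical below 0.08 rad and angle between the x axis of case_grip and the x axis of drawer_floor, either way round below 0.15 rad and value of joint drawer above 0.12 m and contact force between the fingers and case below 0.2 N), for 0.2 s.
2. the drawer is pushed home past its catch (value of joint drawer below 0.003 m), for 0.2 s.
At the end, for the whole second after the job is handed in: The drawer is home (within 3 mm) and at rest, the case lies flat on its floor (within 4.5 mm in height, 5 degrees in tilt and 9 degrees of parallel to the drawer) with its groove over the rib, and the pot, spray bottle and jar stand within 30 mm of where they started (z of case_grip in the frame of drawer_floor between 0.055 and 0.0645 m and x of case_grip in the frame of drawer_floor between 0.04 and 0.115 m and y of case_grip in the frame of drawer_floor between -0.03 and 0.03 m and angle between case_grip's own z axis and vertical below 0.08 rad and angle between the x axis of case_grip and the x axis of drawer_floor, either way round below 0.15 rad and value of joint drawer below 0.003 m and velocity of joint drawer between -0.01 and 0.01 m/s and linear speed of case below 0.02 m/s and distance of each of pot, spray, jar from where it was at the start of the episode below 0.03 m); the robot touches nothing.
It fails at once if the drawer is rammed: the robot pushes on it with more than 60 N (contact force between any of the arm, the fingers and drawer above 60 N).
It fails at once if the drawer is slammed: it moves in faster than 0.5 m/s (velocity of joint drawer below -0.5 m/s).
It fails at once if the pot, spray bottle or jar is shoved more than 30 mm or tipped over (distance of any of pot, spray, jar from where it was at the start of the episode above 0.03 m or angle between any of pot, spray, jar's own z axis and vertical above 0.4 rad).
It also fails if it takes over 64 s, if anything falls off the work surface, if the arm or the gripper's body presses on something with over 40 N, if the wrist force passes 120 N, or if a joint passes its speed limit or range.

## Working session

There is one attempt and no reset: what is moved stays moved. The work goes in short steps, Python scripts to look and compute and a tool call to move; the robot and the scene stay as the last step left them, time stands still between calls to the robot, and variables do not carry over. Pictures are saved under pics/ and viewed, and the job is handed in when it is done.

Besides the shell and the picture viewer there is one more tool, called after "Emit:" by a JSON object that holds its "fn" and its "kwargs", one argument or row to a line. apply_moves: Moves the arm, as the interface text tells. Its arguments: {"type":"object","properties":{"series":{"type":"string"}},"required":["series"]}

```bash
ls; mkdir -p pics; python3 - <<'E'
from bench import monitor, vision, job, bot
import cv2, numpy as np
print(monitor.state(), bot.hold_point_z)
for n in("scene","top"):
    c=vision.camera(n); cv2.imwrite(f"pics/{n}0.png",c["frame"][:,:,::-1]); np.savez(f"{n}0.npz",**c)
    print(n,c["K"],c["extrinsics"],[k for k in c])
E
```

```text
pics
{'t': 0.0, 'joint_positions': array([-1.31059537e+00,  4.91545093e-01,  1.55943020e+00,  1.00962623e-05,
        1.09167997e+00, -1.05596258e-01]), 'joint_velocities': array([-1.57962699e-03, -1.44140219e-03, -2.64673662e-04, -7.42804367e-04,
       -3.83585866e-05, -6.31135119e-04]), 'tau': array([ 9.52749215e-04, -6.18452597e+01, -2.61593771e+01, -5.97830854e-05,
        4.04226230e-03, -7.03067514e-06]), 'eef_pos': array([ 0.22352951, -0.58343404,  0.23074335]), 'orientation': array([-3.08815173e+00, -5.71194721e-01,  1.14833683e-04]), 'contact_force': array([-0.44559931, -0.18782225, -0.19128371]), 'ft_torque': array([-0.0269812 , -0.01007165, -0.02167691]), 'opening': 1.0006448038154772} 0.0187
scene [[525.79494172   0.         276.10953849]
 [  0.         525.79494172 209.92200372]
 [  0.           0.           1.        ]] [[ 3.26880408e-04  9.48563458e-01 -3.16586889e-01  4.27991334e-03]
 [-9.99999938e-01  2.69251199e-04 -2.25778582e-04  5.65213765e-02]
 [-1.28923913e-04  3.16586944e-01  9.48563488e-01  1.67387182e+00]
 [ 0.00000000e+00  0.00000000e+00  0.00000000e+00  1.00000000e+00]] ['frame', 'z_map', 'K', 'extrinsics']
top [[503.51444205   0.         279.85194812]
 [  0.         503.51444205 210.3255717 ]
 [  0.           0.           1.        ]] [[ 2.28596670e-02  9.96765206e-01 -7.70490784e-02  4.01483704e-01]
 [-9.99738304e-01  2.27245168e-02 -2.63049309e-03  6.15894479e-02]
 [-8.71080913e-04  7.70890472e-02  9.97023831e-01  1.66075926e+00]
 [ 0.00000000e+00  0.00000000e+00  0.00000000e+00  1.00000000e+00]] ['frame', 'z_map', 'K', 'extrinsics']
```

View pics/scene0.png

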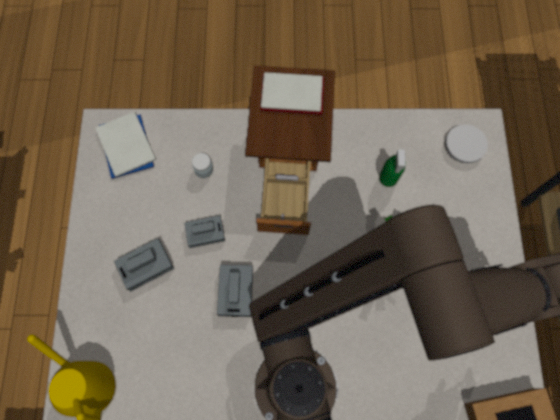

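View pics/top0.png

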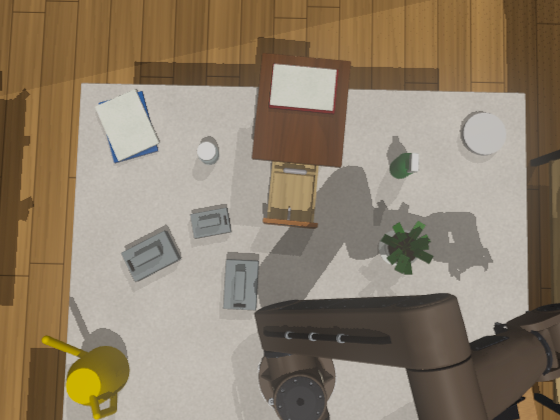

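```bash
cat > h.py <<'E'
import numpy as np, cv2
def load(n): return dict(np.load(n))
def pts(c):
    z=c["z_map"];K=c["K"];E=c["extrinsics"]
    v,u=np.mgrid[:z.shape[0],:z.shape[1]]
    X=(u-K[0,2])/K[0,0]*z;Y=(v-K[1,2])/K[1,1]*z
    P=np.stack([X,-Y,-z],-1)@E[:3,:3].T+E[:3,3]
    P[z<=0]=np.nan
    return P
def proj(c,w):
    E=c["extrinsics"];p=(np.atleast_2d(w)-E[:3,3])@E[:3,:3];p=p*[1,-1,-1]
    q=p@c["K"].T;return q[:,:2]/q[:,2:]
def crop(c,x0,y0,x1,y1,s,name):
    cv2.imwrite(name,cv2.resize(c["frame"][y0:y1,x0:x1,::-1],None,fx=s,fy=s,interpolation=cv2.INTER_CUBIC))
E
python3 - <<'E'
from h import *
c=load("top0.npz");crop(c,110,190,270,320,5,"pics/c1.png");crop(c,240,140,350,240,6,"pics/c2.png")
P=pts(c)
np.set_printoptions(precision=3,suppress=True)
for n in("top0.npz","scene0.npz"):
    c=load(n);P=pts(c)
    m=(P[...,2]>.03)&(P[...,2]<.12)
    k,l,s,ce=cv2.connectedComponentsWithStats(m.astype(np.uint8))
    for i in range(1,k):
        if s[i,4]<100:continue
        q=P[l==i]; 
        (cx,cy),wh,a=cv2.minAreaRect((q[:,:2]*1000).astype(np.float32))
        print(n,s[i],"c",cx,cy,wh,a,"z",np.percentile(q[:,2],[5,50,95]))
E
```

```text
top0.npz [463 113  43  42 747] c 795.3572998046875 -598.138916015625 (137.5771484375, 135.9022216796875) 70.1700210571289 z [0.03  0.033 0.038]
top0.npz [197 142  21  22 366] c 707.2744750976562 305.2425231933594 (63.36960983276367, 63.986663818359375) 75.06640625 z [0.041 0.073 0.08 ]
top0.npz [391 153  21  25 198] c 670.8753051757812 -310.0738830566406 (68.52539825439453, 39.75499725341797) 23.567304611206055 z [0.036 0.089 0.117]
top0.npz [ 262  162   56   67 1924] c 579.146728515625 27.714759826660156 (169.2494659423828, 206.74331665039062) 85.50283813476562 z [0.031 0.036 0.116]
top0.npz [190 208  41  31 930] c 481.8431396484375 291.1825866699219 (80.45154571533203, 121.61690521240234) 11.712308883666992 z [0.034 0.041 0.075]
top0.npz [ 121  230   58   52 1648] c 370.9091796875 480.0366516113281 (105.35404205322266, 158.2108154296875) 28.869312286376953 z [0.046 0.053 0.098]
top0.npz [384 230  33  34 351] c 413.030029296875 -305.2648010253906 (103.66878509521484, 87.61985778808594) 14.509288787841797 z [0.096 0.103 0.118]
top0.npz [ 223  259   36   51 1635] c 287.63775634765625 
[... 1226 characters left out ...]
875 (108.79431915283203, 157.0189666748047) 28.65643882751465 z [0.044 0.054 0.098]
scene0.npz [ 217  264   36   52 1696] c 288.62225341796875 184.59951782226562 (105.29020690917969, 159.54212951660156) 88.82185363769531 z [0.046 0.054 0.099]
scene0.npz [ 51 352  19  14 121] c 76.11727142333984 681.6834106445312 (32.30062484741211, 24.281465530395508) 43.21102523803711 z [0.078 0.1   0.117]
scene0.npz [ 82 360  32  58 615] c 0.133209228515625 570.281005859375 (165.2546844482422, 63.63970184326172) 9.443902015686035 z [0.036 0.081 0.117]
scene0.npz [ 466  388   91   32 2143] c -44.9344596862793 -616.4520263671875 (83.28071594238281, 234.40692138671875) 0.5071719884872437 z [0.055 0.082 0.088]
```

View pics/c1.png

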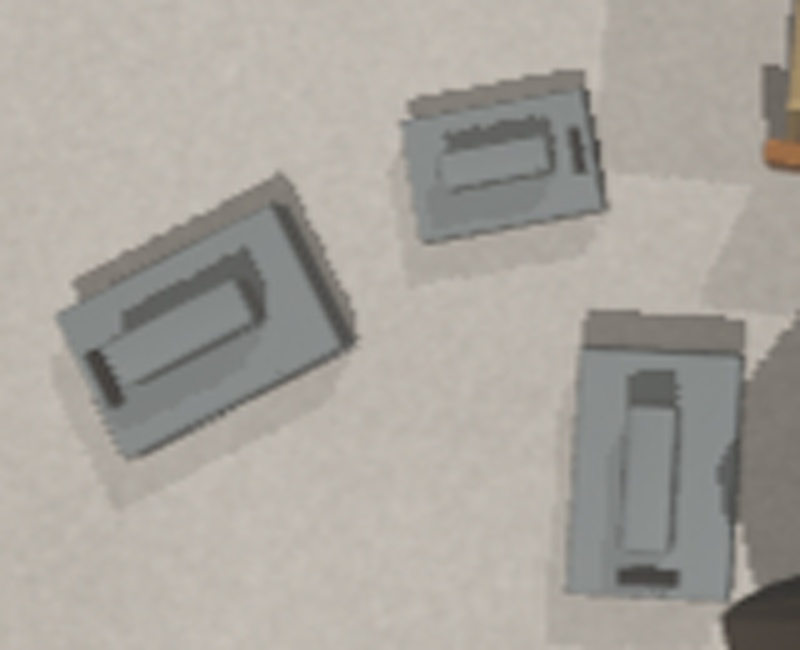

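View pics/c2.png

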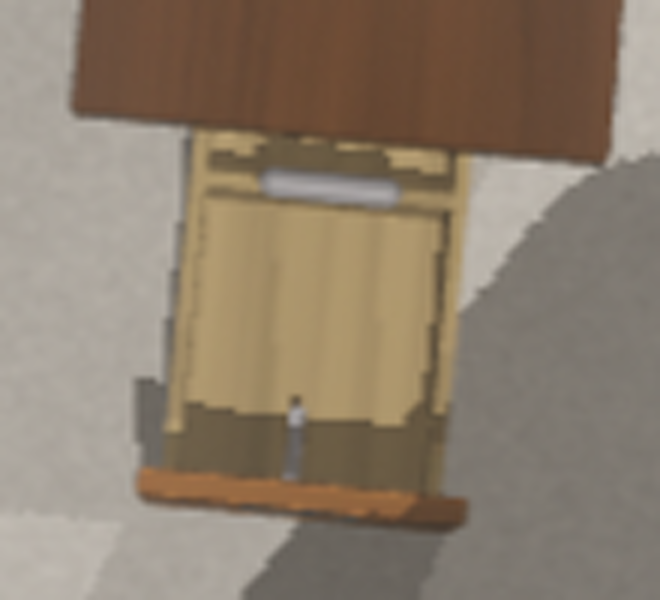

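```bash
cat >> h.py <<'E'
def rect(c,z,x0,x1,y0,y1,s,name,grid=0.02):
    # s px per m ; image up=+x, left=+y
    w=np.array([[x1,y1,z],[x1,y0,z],[x0,y0,z],[x0,y1,z]])
    W=int((y1-y0)*s);H=int((x1-x0)*s)
    M=cv2.getPerspectiveTransform(proj(c,w).astype(np.float32),np.float32([[0,0],[W,0],[W,H],[0,H]]))
    im=cv2.warpPerspective(c["frame"][:,:,::-1].copy(),M,(W,H),flags=cv2.INTER_CUBIC)
    for g in np.arange(np.ceil(x0/grid)*grid,x1,grid):
        r=int((x1-g)*s);cv2.line(im,(0,r),(W,r),(0,255,255),1);cv2.putText(im,"%.2f"%g,(0,r),0,.4,(0,0,255),1)
    for g in np.arange(np.ceil(y0/grid)*grid,y1,grid):
        r=int((y1-g)*s);cv2.line(im,(r,0),(r,H),(0,255,255),1);cv2.putText(im,"%.2f"%g,(r,10),0,.35,(0,0,255),1)
    cv2.imwrite(name,im)
E
python3 - <<'E'
from h import *
for n in("top","scene"):
    c=load(n+"0.npz")
    rect(c,.042,.46,.66,-.08,.14,2700,f"pics/rib_{n}.png")
    rect(c,.118,.44,.58,-.08,.14,2700,f"pics/face_{n}.png")
    rect(c,.040,.40,.56,.21,.37,3600,f"pics/case_{n}.png")
    P=pts(c); np.set_printoptions(precision=3,suppress=True,linewidth=150)
    # bar top
    m=(P[...,2]>.066)&(P[...,2]<.085)&(abs(P[...,0]-.482)<.07)&(abs(P[...,1]-.29)<.07)
    q=P[m];print(n,"bar",len(q),q.mean(0),cv2.minAreaRect((q[:,:2]*1000).astype(np.float32)))
    m=(P[...,2]>.1)&(P[...,2]<.13)&(abs(P[...,0]-.49)<.04)&(abs(P[...,1]-.03)<.11)
    q=P[m];print(n,"front top",len(q),q.mean(0),cv2.minAreaRect((q[:,:2]*1000).astype(np.float32)))
    m=(P[...,2]>.21)&(P[...,2]<.25)&(abs(P[...,0]-.76)<.2)&(abs(P[...,1]-.03)<.2)
    q=P[m];print(n,"board",len(q),q.mean(0),cv2.minAreaRect((q[:,:2]*1000).astype(np.float32)))
E
```

```text
top bar 168 [0.482 0.291 0.073] ((481.8639831542969, 291.08294677734375), (23.84001922607422, 69.5167007446289), 11.780439376831055)
top front top 272 [0.484 0.035 0.117] ((484.0023193359375, 35.34870910644531), (169.53851318359375, 15.612695693969727), 85.19561767578125)
top board 8498 [0.793 0.011 0.236] ((806.9542236328125, 11.277206420898438), (260.3287658691406, 315.71624755859375), 85.6648178100586)
scene bar 167 [0.481 0.29  0.074] ((481.8807067871094, 289.6170349121094), (27.367277145385742, 69.21436309814453), 12.458938598632812)
scene front top 326 [0.484 0.033 0.116] ((485.55426025390625, 32.901031494140625), (168.25743103027344, 18.73381233215332), 85.75572204589844)
scene board 6687 [0.784 0.011 0.236] ((807.2576904296875, 10.293136596679688), (260.746826171875, 318.72265625), 85.7863998413086)
```

View pics/rib_top.png

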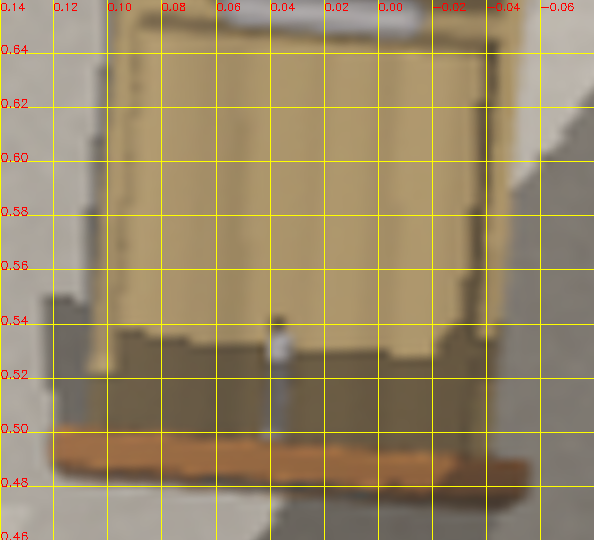

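View pics/rib_scene.png

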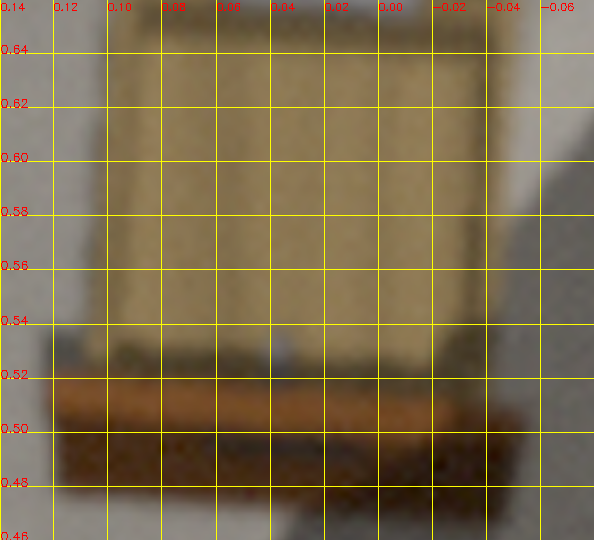

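View pics/face_top.png

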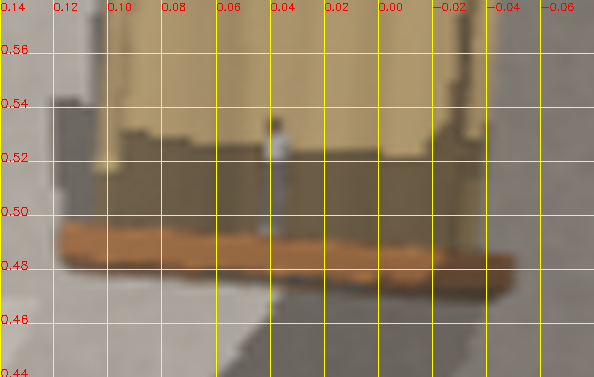

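View pics/case_top.png

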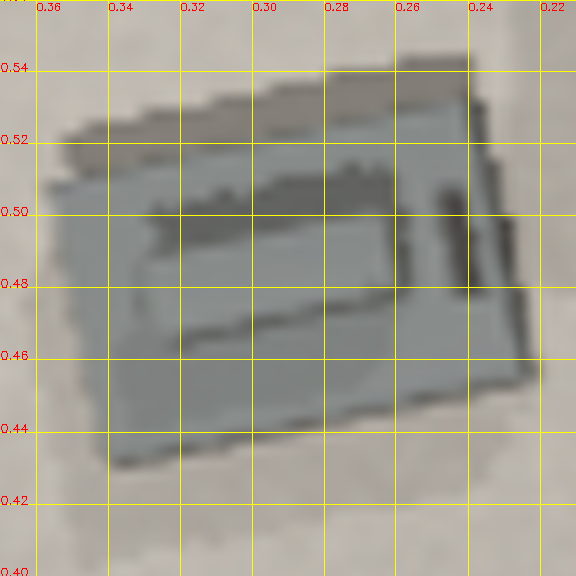

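View pics/case_scene.png

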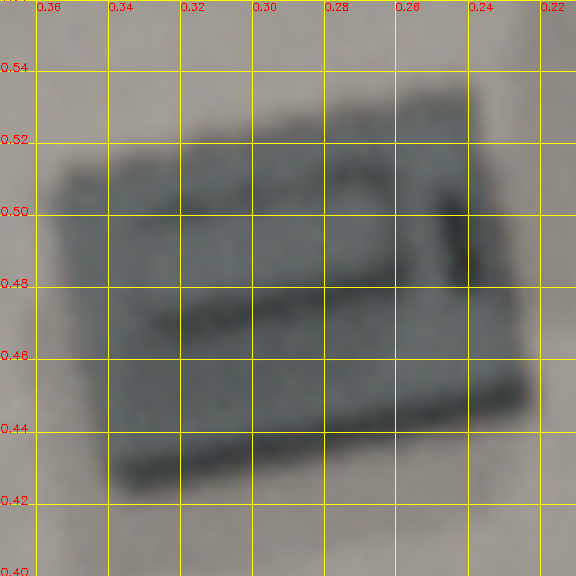

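```bash
cat >> h.py <<'E'
from scipy.spatial.transform import Rotation as Ro
def R_of(yaw,lean=0.):
    c,s=np.cos(yaw),np.sin(yaw)
    return Ro.from_matrix(np.array([[c,s,0],[s,-c,0],[0,0,-1.]]))*Ro.from_rotvec([0,lean,0])
def plan(st,wps,maxd=.05,maxa=.16,pos=None,rot=None):
    """wps: (pos, yaw, lean, grip[, maxd]) -> rows from the present pose"""
    p=np.array(st["eef_pos"]) if pos is None else np.array(pos)
    R=Ro.from_rotvec(st["orientation"]) if rot is None else rot
    rows=[]
    for w in wps:
        tp=np.array(w[0]);tR=R_of(w[1],w[2]);md=w[4] if len(w)>4 else maxd
        n=max(1,int(np.ceil(max(np.linalg.norm(tp-p)/md,(R.inv()*tR).magnitude()/maxa))))
        p0,R0=p.copy(),R;rv=(R0.inv()*tR).as_rotvec()
        for k in range(1,n+1):
            gp=p0+(tp-p0)*k/n;gR=R0*Ro.from_rotvec(rv*k/n)
            d=np.round(R.inv().apply(gp-p)*1000,1 if md<.02 else 0);a=np.round((R.inv()*gR).as_rotvec(),2 if k<n else 3)
            p=p+R.apply(d/1000);R=R*Ro.from_rotvec(a)
            rows.append("%g "%w[3]+" ".join("%g"%v for v in np.r_[d,a]+0.))
    for i in range(0,len(rows),20):print("; ".join(rows[i:i+20]));print()
    print(len(rows),"end",p.round(4))
E
python3 - <<'E'
from h import *; from bench import monitor
s=monitor.state()
y=np.radians(102)
plan(s,[([.224,-.584,.36],.367,0,85),([.5,-.3,.36],.9,0,85),([.58,0,.36],1.3,0,85),([.482,.2905,.30],y,0,85),([.482,.2905,.14],y,0,85)])
E
```

```text
85 0 0 -43 0 0 0; 85 0 0 -43 0 0 0; 85 0 1 -43 -0.001 0 -0.001; 85 45 -21 0 0 0 -0.07; 85 46 -17 0 0 0 -0.06; 85 48 -15 0 0 0 -0.07; 85 48 -12 0 0 0 -0.07; 85 49 -8 0 0 0 -0.06; 85 49 -5 0 0 0 -0.07; 85 49 -2 0 0 0 -0.07; 85 50 2 0 0 0 -0.063; 85 41 -18 0 0 0 -0.06; 85 41 -15 0 0 0 -0.05; 85 43 -13 0 0 0 -0.06; 85 43 -11 0 0 0 -0.06; 85 43 -7 0 0 0 -0.06; 85 44 -6 0 0 0 -0.05; 85 45 -3 0 0 0 -0.06; 85 36 -25 9 0 0 -0.07; 85 38 -22 8 0 0 -0.07

85 39 -19 9 0 0 -0.07; 85 41 -16 8 0 0 -0.06; 85 41 -14 9 0 0 -0.07; 85 42 -11 8 0 0 -0.07; 85 43 -9 9 0 0 -0.07; 85 0 0 40 0 0 0; 85 0 0 40 0 0 0; 85 0 0 40 0 0 0; 85 0 0 40 0 0 0

29 end [0.4817 0.29   0.1398]
```

Emit:
{"fn": "apply_moves", "kwargs": {
  "series": "85 0 0 -43 0 0 0; 85 0 0 -43 0 0 0; 85 0 1 -43 0 0 0; 85 45 -21 0 0 0 -0.07; 85 46 -17 0 0 0 -0.06; 85 48 -15 0 0 0 -0.07; 85 48 -12 0 0 0 -0.07; 85 49 -8 0 0 0 -0.06; 85 49 -5 0 0 0 -0.07; 85 49 -2 0 0 0 -0.07; 85 50 2 0 0 0 -0.063; 85 41 -18 0 0 0 -0.06; 85 41 -15 0 0 0 -0.05; 85 43 -13 0 0 0 -0.06; 85 43 -11 0 0 0 -0.06; 85 43 -7 0 0 0 -0.06; 85 44 -6 0 0 0 -0.05; 85 45 -3 0 0 0 -0.06; 85 36 -25 9 0 0 -0.07; 85 38 -22 8 0 0 -0.07"
}}

```text
t: 2.6
eef_pos: [0.5517, 0.0844, 0.3425]
orientation: [-2.36, -2.073, 0.001]
contact_force: [0.1, -0.4, -0.1]
opening: 0.995
```

Emit:
{"fn": "apply_moves", "kwargs": {
  "series": "85 39 -19 9 0 0 -0.07; 85 41 -16 8 0 0 -0.06; 85 41 -14 9 0 0 -0.07; 85 42 -11 8 0 0 -0.07; 85 43 -9 9 0 0 -0.07; 85 0 0 40 0 0 0; 85 0 0 40 0 0 0; 85 0 0 40 0 0 0; 85 0 0 40 0 0 0"
}}

```text
t: 3.72
eef_pos: [0.4823, 0.2896, 0.1389]
orientation: [-1.979, -2.44, 0.0]
contact_force: [0.6, -0.3, 0.1]
opening: 0.994
```

```bash
python3 - <<'E'
from bench import monitor, vision
from h import *
s=monitor.state();print(s["t"],s["eef_pos"],s["orientation"],s["contact_force"])
for n in("top","scene"):
    c=vision.camera(n);np.savez(n+"1.npz",**c);cv2.imwrite(f"pics/{n}1.png",c["frame"][:,:,::-1])
    rect(c,.042,.46,.66,-.08,.14,2700,f"pics/rib1_{n}.png")
    rect(c,.118,.44,.58,-.08,.14,2700,f"pics/face1_{n}.png")
s=monitor.state();print(s["t"],s["eef_pos"])
plan(s,[([.482,.2905,.046],np.radians(102),0,85,.019)])
E
```

```text
3.725 [0.4823369  0.2895963  0.13887734] [-1.97867155e+00 -2.44017620e+00  3.46968502e-04] [ 0.62683736 -0.30464724  0.14990839]
3.825 [0.48084289 0.28883361 0.1367352 ]
85 0.3 0.4 18.1 0 0 0; 85 0.3 0.4 18.2 0 0 0; 85 0.3 0.5 18.1 0 0 0; 85 0.3 0.4 18.2 -0.01 0 0; 85 0.3 0.2 18.1 0.003 0.002 -0.001

5 end [0.482  0.2905 0.046 ]
```

View pics/top1.png

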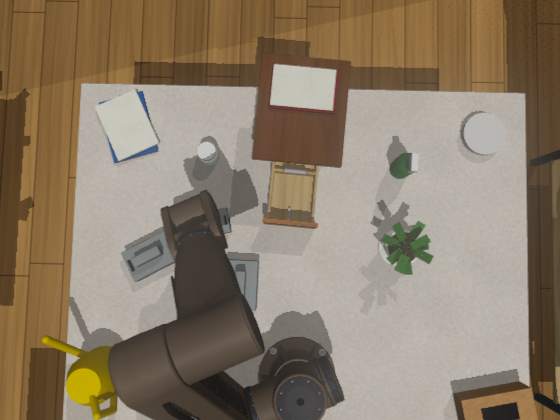

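View pics/rib1_top.png

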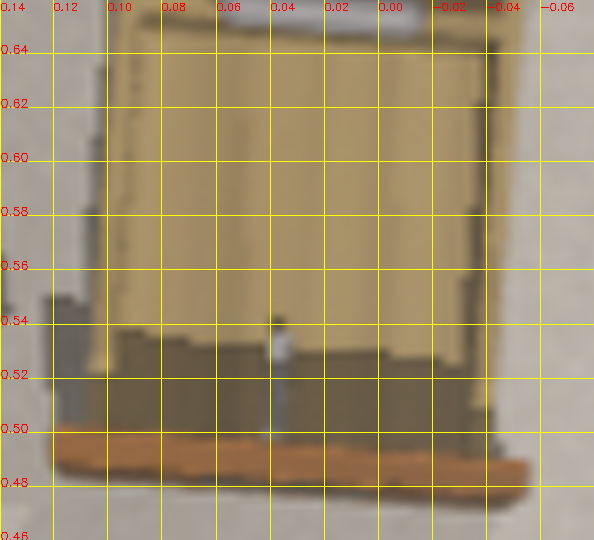

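View pics/rib1_scene.png

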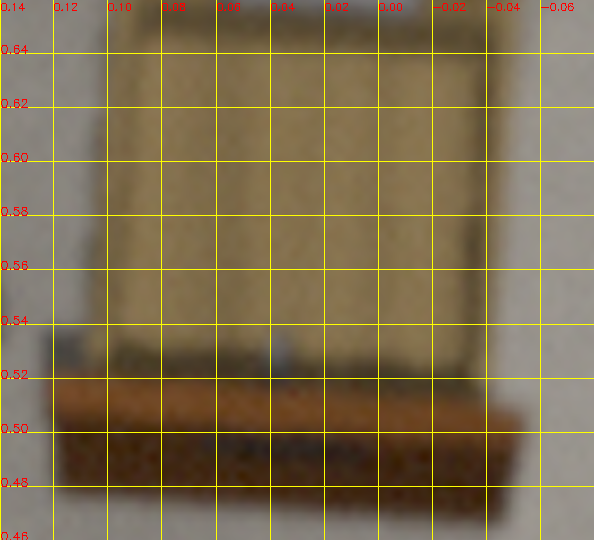

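Emit:
{"fn": "apply_moves", "kwargs": {
  "series": "85 0.3 0.4 18.1 0 0 0; 85 0.3 0.4 18.2 0 0 0; 85 0.3 0.5 18.1 0 0 0; 85 0.3 0.4 18.2 0 0 0; 85 0.3 0.2 18.1 0 0 0; 85 0 0 0 0 0 0; 85 0 0 0 0 0 0"
}}

```text
t: 4.7
eef_pos: [0.4847, 0.2918, 0.0508]
orientation: [1.978, 2.44, 0.002]
contact_force: [-0.9, 0.2, 0.3]
opening: 0.993
```

Emit:
{"fn": "apply_moves", "kwargs": {
  "series": "85 -0.7 -2.5 4.5 0 0 0; 85 0 0 0 0 0 0; 22 0 0 0 0 0 0; 15 0 0 0 0 0 0; 15 0 0 0 0 0 0; 15 0 0 0 0 0 0; 15 0 0 0 0 0 0; 15 0 0 0 0 0 0"
}}

```text
t: 5.7
eef_pos: [0.4821, 0.2904, 0.0454]
orientation: [1.979, 2.44, 0.001]
contact_force: [1.8, 0.3, 4.7]
opening: 0.266
```

```bash
python3 - <<'E'
from h import *
np.set_printoptions(precision=1,suppress=True,linewidth=200)
for n in("top","scene"):
    c=load(n+"1.npz")
    for X in (.533,.530,.525,.515,.505):
        ys=np.arange(.065,.0099,-.0025)
        pr=proj(c,np.c_[np.full(len(ys),X),ys,np.full(len(ys),.042)]).astype(np.float32)
        f=c["frame"].astype(np.float32)
        g=cv2.remap(f[...,2]-f[...,0]*.65,pr[:,0][None],pr[:,1][None],cv2.INTER_LINEAR)[0]
        b=g-np.median(g);w=np.clip(b-8,0,None)
        print(n,X,g, "cen",round(float((w*ys).sum()/(w.sum()+1e-9)*1000),1))
    print("clip to px mm", 1.6/503*1000)
    # depth at rib / floor, walls
    P=pts(c)
    for zz,xr in ((.07,(.52,.62)),):
        m=(abs(P[...,2]-zz)<.006)&(P[...,0]>.53)&(P[...,0]<.62)&(abs(P[...,1]-.03)<.1)
        q=P[m];d=(q[:,:2]-[.492,.0335])@np.array([[.9972,.075],[-.075,.9972]]).T
        # v coordinate
        v=(q[:,0]-.492)*.075+(q[:,1]-.0335)*.9972
        print(n,"walls v",v[v>0].mean()*1000,(v>0).sum(),v[v<0].mean()*1000,(v<0).sum())
E
```

```text
top 0.533 [-1.7 -1.2 -0.8 -0.5 -0.3  0.4 -0.4 -0.9 -1.2  3.1 33.4 45.8 42.6 27.   4.8 -1.2 -2.9 -2.9 -3.1 -3.5 -3.5 -3.3 -3.1] cen 36.5
top 0.53 [ 1.6  1.6  1.9  2.1  2.3  2.5  1.9  1.7  1.4  5.8 37.9 46.1 40.5 24.8  4.7  0.5 -0.3 -0.1 -0.1 -0.7 -0.5 -0.4 -0.2] cen 36.8
top 0.525 [ 2.1  2.2  2.4  2.5  2.6  2.8  2.   1.5  1.8  4.5 20.1 26.2 22.6 12.3  3.7  2.7  1.8  1.4  2.   2.1  1.5  1.4  2. ] cen 37.1
top 0.515 [ 2.3  3.1  2.9  2.6  2.6  2.6  1.6  1.2  3.4  9.6 19.8 26.3 23.6 11.8  3.   1.5  1.3  1.5  1.6  2.2  2.2  2.3  2.7] cen 37.1
top 0.505 [ 2.   2.7  3.3  3.4  3.   2.3  2.1  2.   4.5 14.9 23.  24.9 20.1 10.   4.2  2.5  2.1  2.   2.4  2.9  3.2  3.2  3.2] cen 38.2
clip to px mm 3.1809145129224654
top walls v 71.39409084180934 65 -68.54686187956366 65
scene 0.533 [-6.8 -6.3 -7.9 -8.6 -8.  -8.8 -9.1 -5.5 -3.   6.3 16.1 21.9 17.7  7.8 -1.5 -7.7 -8.  -9.3 -9.6 -9.2 -9.9 -8.3 -9.1] cen 37.3
scene 0.53 [ -7.6  -7.7  -8.4  -9.2  -7.1  -7.5  -8.1  -4.8  -0.9   9.2  19.3  24.7  20.7   9.4  -1.2  -7.1  -7.5  -9.9 -10.6  -9.8  -9.8  -9.   -9.6] cen 37.4
scene 0.525 [-6.2 -5.8 -5.8 -6.4 -7.4 -7.4 -6.3 -4.   1.   8.1 14.9 19.3 17.4  7.2 -2.5 -7.5 -8.5 -7.6 -7.4 -7.5 -6.2 -4.8 -6.7] cen 37.5
scene 0.515 [-33.8 -32.2 -29.  -32.2 -30.7 -30.4 -29.3 -23.5 -24.4 -20.9 -17.2 -16.6 -18.3 -22.6 -23.3 -21.2 -25.3 -21.6 -20.3 -20.9 -20.6 -19.  -20.7] cen 0.0
scene 0.505 [-33.3 -32.1 -28.8 -31.2 -28.5 -29.3 -32.1 -33.2 -31.  -32.2 -34.4 -36.  -37.1 -34.1 -33.1 -34.8 -36.6 -35.3 -34.8 -35.1 -35.3 -32.4 -32.3] cen 0.0
clip to px mm 3.1809145129224654
scene walls v 69.9527718067915 57 -69.73228668345266 58
```

```bash
python3 - <<'E'
from h import *; from bench import monitor
s=monitor.state()
y=np.radians(102);e=np.radians(-4.3)
plan(s,[([.482,.2905,.215],y,0,12),([.562,.0346,.215],e,0,12),([.562,.0346,.13],e,0,12,.03)],maxa=.13)
E
```

```text
12 0 0 -42 0 0 0; 12 0 0 -43 0 0 0; 12 0 0 -42 0 0 0; 12 0 0 -43 0.001 0 -0.001; 12 -18 2 0 0 0 0.12; 12 -17 3 0 0 0 0.13; 12 -17 7 0 0 0 0.12; 12 -16 8 0 0 0 0.12; 12 -15 9 0 0 0 0.13; 12 -13 12 0 0 0 0.12; 12 -12 13 0 0 0 0.13; 12 -11 15 0 0 0 0.12; 12 -8 16 0 0 0 0.12; 12 -6 17 0 0 0 0.13; 12 -5 17 0 0 0 0.12; 12 -2 18 0 0 0 0.12; 12 0 17 0 0 0 0.13; 12 3 18 0 0 0 0.12; 12 4 17 0 0 0 0.125; 12 0 0 28 0 0 0

12 0 0 29 0 0 0; 12 0 0 28 0 0 0

22 end [0.5617 0.0351 0.1303]
```

Emit:
{"fn": "apply_moves", "kwargs": {
  "series": "12 0 0 -42 0 0 0; 12 0 0 -43 0 0 0; 12 0 0 -42 0 0 0; 12 0 0 -43 0 0 0; 12 -18 2 0 0 0 0.12; 12 -17 3 0 0 0 0.13; 12 -17 7 0 0 0 0.12; 12 -16 8 0 0 0 0.12; 12 -15 9 0 0 0 0.13; 12 -13 12 0 0 0 0.12; 12 -12 13 0 0 0 0.13; 12 -11 15 0 0 0 0.12; 12 -8 16 0 0 0 0.12; 12 -6 17 0 0 0 0.13; 12 -5 17 0 0 0 0.12; 12 -2 18 0 0 0 0.12; 12 0 17 0 0 0 0.13; 12 3 18 0 0 0 0.12; 12 4 17 0 0 0 0.125; 12 0 0 0 0 0 0"
}}

```text
t: 8.2
eef_pos: [0.5609, 0.0342, 0.2142]
orientation: [3.139, -0.122, -0.003]
contact_force: [-0.5, 0.8, -4.0]
opening: 0.272
```

```bash
python3 - <<'E'
from bench import monitor, vision
from h import *
for n in("top","scene"):
    c=vision.camera(n);np.savez(n+"2.npz",**c);cv2.imwrite(f"pics/{n}2.png",cv2.resize(c["frame"][120:330,180:460,::-1],None,fx=2.5,fy=2.5))
s=monitor.state();print(s["t"],s["eef_pos"],s["orientation"],s["contact_force"],s["opening"],s["joint_positions"])
x=Ro.from_rotvec(s["orientation"]).as_matrix();print(x,np.degrees(np.arctan2(x[1,0],x[0,0])))
plan(s,[([.562,.0346,.098],np.radians(-4.3),0,12,.019)])
E
```

```text
8.3 [0.56072158 0.03514238 0.2144909 ] [-3.13933379e+00  1.16608254e-01  2.44756550e-03] [ 0.79296073  0.14829867 -4.49701457] 0.2680646736146875 [-5.50058018e-02  4.20199686e-01  1.73520555e+00  7.80142690e-05
  9.87747049e-01  1.59000192e+00]
[[ 9.97243196e-01 -7.41862079e-02 -1.55368848e-03]
 [-7.41860630e-02 -9.97244406e-01  1.50772176e-04]
 [-1.56059236e-03 -3.50944947e-05 -9.99998782e-01]] -4.254462052266161
12 0.2 0.1 16.6 0 0 0; 12 0.2 0 16.7 0 0 0; 12 0.2 0.1 16.6 0 0 0; 12 0.3 0.1 16.7 0 0 0; 12 0.2 0 16.6 0 0 0; 12 0.2 0.1 16.6 0 0 0; 12 0.2 0.1 16.7 0 0.002 0.001

7 end [0.562  0.0346 0.098 ]
```

View pics/scene2.png

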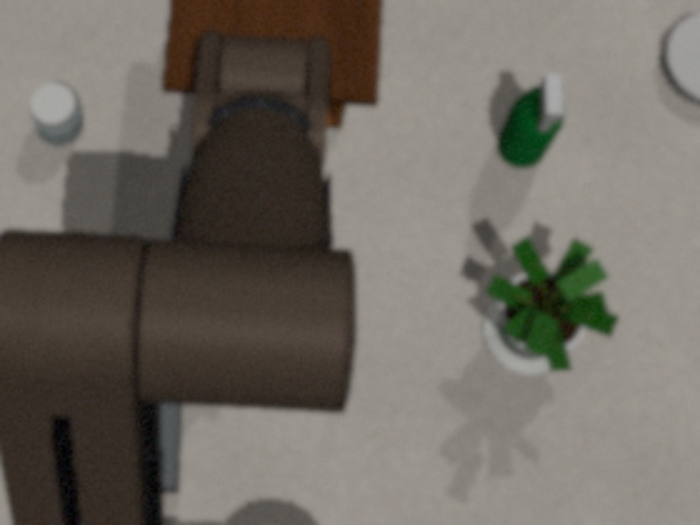

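Emit:
{"fn": "apply_moves", "kwargs": {
  "series": "12 0.2 0.1 16.6 0 0 0; 12 0.2 0 16.7 0 0 0; 12 0.2 0.1 16.6 0 0 0; 12 0.3 0.1 16.7 0 0 0; 12 0.2 0 16.6 0 0 0; 12 0.2 0.1 16.6 0 0 0; 12 0.2 0.1 16.7 0 0 0; 12 0 0 0 0 0 0; 12 0 0 0 0 0 0"
}}

```text
t: 9.43
eef_pos: [0.563, 0.0343, 0.0988]
orientation: [3.139, -0.12, 0.001]
contact_force: [-0.5, 0.0, -3.7]
opening: 0.269
```

Emit:
{"fn": "apply_moves", "kwargs": {
  "series": "12 0 0 4 0 0 0; 12 0 0 4 0 0 0; 12 0 0 4 0 0 0; 12 0 0 3 0 0 0; 12 0 0 0 0 0 0; 12 0 0 0 0 0 0"
}}

```text
t: 10.18
eef_pos: [0.5628, 0.0343, 0.0836]
orientation: [3.139, -0.12, 0.0]
contact_force: [0.5, 0.1, -3.9]
opening: 0.273
```

Emit:
{"fn": "apply_moves", "kwargs": {
  "series": "12 0 0 3 0 0 0; 12 0 0 3 0 0 0; 12 0 0 2 0 0 0; 12 0 0 0 0 0 0; 12 0 0 0 0 0 0"
}}

```text
t: 10.8
eef_pos: [0.5627, 0.0343, 0.0756]
orientation: [3.139, -0.12, -0.0]
contact_force: [-0.4, 0.3, -4.3]
opening: 0.27
```

Emit:
{"fn": "apply_moves", "kwargs": {
  "series": "12 0 0 1 0 0 0; 12 0 0 1 0 0 0; 12 0 0 0 0 0 0; 12 0 0 0 0 0 0"
}}

```text
t: 11.3
eef_pos: [0.5638, 0.0342, 0.0753]
orientation: [3.139, -0.12, 0.005]
contact_force: [-1.4, -1.3, 13.3]
opening: 0.269
```

Emit:
{"fn": "apply_moves", "kwargs": {
  "series": "12 0 0 -1.5 0 0 0; 45 0 0 0 0 0 0; 45 0 0 0 0 0 0; 45 0 0 0 0 0 0; 45 0 0 -10 0 0 0; 45 0 0 -25 0 0 0; 45 0 0 -40 0 0 0; 45 0 0 -45 0 0 0; 45 0 0 -40 0 0 0; 45 -50 0 0 0 0 0; 45 -50 0 0 0 0 0; 45 0 0 0 0 0 0"
}}

```text
t: 12.8
eef_pos: [0.4603, 0.0423, 0.2361]
orientation: [3.139, -0.119, 0.0]
contact_force: [1.0, -0.4, 0.4]
opening: 0.524
```

```bash
python3 - <<'E'
from bench import monitor, vision
from h import *
for n in("top","scene"):
    c=vision.camera(n);np.savez(n+"3.npz",**c);cv2.imwrite(f"pics/{n}3.png",cv2.resize(c["frame"][120:330,180:460,::-1],None,fx=2.5,fy=2.5))
s=monitor.state();print(s["t"],s["eef_pos"],s["orientation"],s["contact_force"],s["opening"],s["joint_positions"])
E
```

```text
12.9 [0.46346165 0.04190224 0.23605315] [ 3.13920758 -0.11960146  0.00318654] [ 0.70948097 -0.0293082  -0.19124471] 0.5282401600650916 [-5.18813996e-02  2.58045815e-01  1.92931466e+00 -9.56417337e-05
  9.52202222e-01  1.59513198e+00]
```

View pics/top3.png

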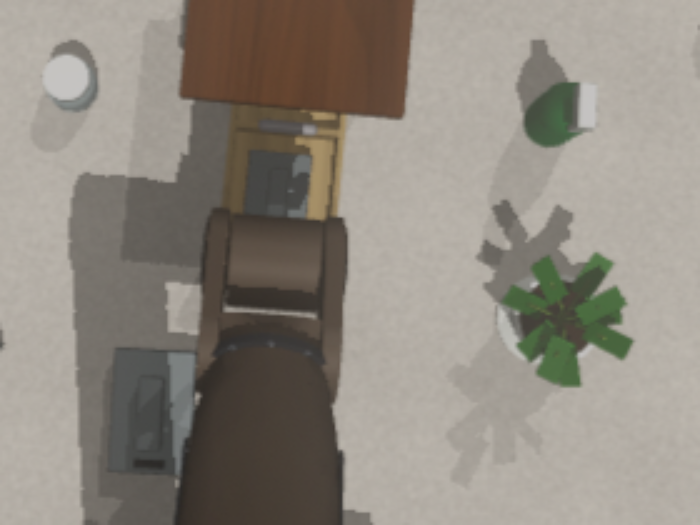

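```bash
python3 - <<'E'
from bench import monitor
from h import *
s=monitor.state();e=np.radians(-4.3)
plan(s,[([.434,.0387,.20],e,0,0,.03),([.434,.0387,.065],e,0,0,.03)])
E
```

```text
0 -15 3 18 0 0 0; 0 -14 2 18 0 -0.002 -0.001; 0 0 0 27 0 0 0; 0 0 0 27 0 0 0; 0 0 0 27 0 0 0; 0 0 0 27 0 0 0; 0 0 0 27 0 0 0

7 end [0.4342 0.0391 0.065 ]
```

Emit:
{"fn": "apply_moves", "kwargs": {
  "series": "0 -15 2 18 0 0 0; 0 -14 2 18 0 0 0; 0 0 0 27 0 0 0; 0 0 0 27 0 0 0; 0 0 0 27 0 0 0; 0 0 0 27 0 0 0; 0 0 0 27 0 0 0; 0 0 0 0 0 0 0; 0 0 0 0 0 0 0"
}}

```text
t: 14.02
eef_pos: [0.4346, 0.04, 0.0645]
orientation: [3.139, -0.12, 0.001]
contact_force: [0.1, 0.7, 0.3]
opening: -0.002
```

```bash
python3 - <<'E'
from bench import monitor, vision
from h import *
for n in("top","scene"):
    c=vision.camera(n);np.savez(n+"4.npz",**c)
    P=pts(c);m=(P[...,2]>.088)&(P[...,2]<.113)&(abs(P[...,0]-.565)<.05)&(abs(P[...,1]-.035)<.05)
    q=P[m];print(n,len(q));
    if len(q)>20: print(q.mean(0),np.median(q[:,2]),cv2.minAreaRect((q[:,:2]*1000).astype(np.float32)))
    m=(P[...,2]>.058)&(P[...,2]<.082)&(abs(P[...,0]-.58)<.06)&(abs(P[...,1]-.035)<.036)
    q=P[m];
    if len(q)>20: A=np.c_[q[:,:2]-q[:,:2].mean(0),np.ones(len(q))];print("lid",len(q),np.median(q[:,2]),np.linalg.lstsq(A,q[:,2],rcond=None)[0])
c=load("top4.npz");cv2.imwrite("pics/top4.png",cv2.resize(c["frame"][130:290,210:370,::-1],None,fx=3.7,fy=3.7))
s=monitor.state();print(s["t"],s["eef_pos"],s["orientation"],s["contact_force"],s["opening"],s["joint_positions"])
E
```

```text
top 173
[0.56022675 0.03506654 0.10360305] 0.10381290312437486 ((561.1422729492188, 34.85013198852539), (23.851552963256836, 70.37820434570312), 85.57569122314453)
lid 542 0.06987791057375559 [-0.00692651 -0.00500193  0.07001095]
scene 47
[0.58461779 0.03160806 0.10427519] 0.10446362352162586 ((584.480224609375, 31.771942138671875), (19.254674911499023, 23.971107482910156), 89.74747467041016)
lid 174 0.07122497996129762 [-0.00852186 -0.0008035   0.07103402]
14.125 [0.43451921 0.0400673  0.06494476] [ 3.13918062e+00 -1.19608059e-01  2.68339402e-03] [ 8.80494409e-01 -4.73894659e-04 -6.94523670e-01] -0.00018339807101068573 [-5.95936192e-02  5.13146957e-01  2.17100125e+00 -2.18817829e-04
  4.55733617e-01  1.58756563e+00]
```

View pics/top4.png

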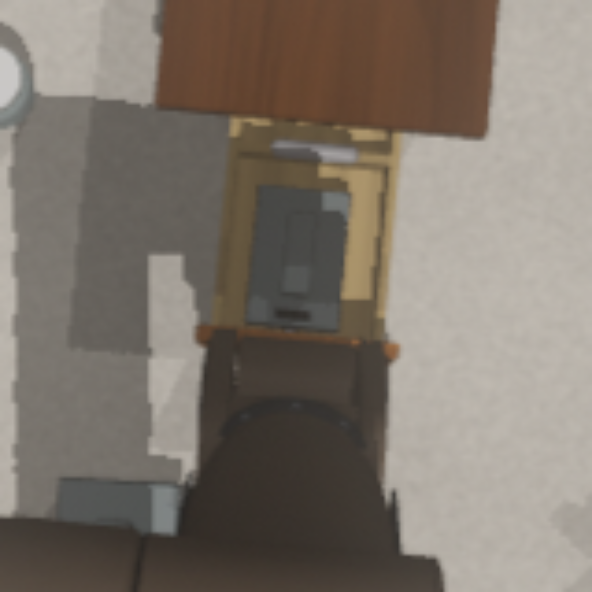

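Emit:
{"fn": "apply_moves", "kwargs": {
  "series": "0 8 0 0 0 0 0; 0 8 0 0 0 0 0; 0 6 0 0 0 0 0; 0 5 0 0 0 0 0; 0 5 0 0 0 0 0; 0 5 0 0 0 0 0; 0 5 0 0 0 0 0; 0 5 0 0 0 0 0"
}}

```text
t: 15.12
eef_pos: [0.4806, 0.0366, 0.064]
orientation: [3.139, -0.119, -0.001]
contact_force: [-3.0, 1.0, -1.1]
opening: 0.002
```

Contact at about 3 N, as the drag says. Push on upright.

Emit:
{"fn": "apply_moves", "kwargs": {
  "series": "0 6 0 0 0 0 0; 0 8 0 0 0 0 0; 0 10 0 0 0 0 0; 0 10 0 0 0 0 0; 0 10 0 0 0 0 0; 0 10 0 0 0 0 0; 0 10 0 0 0 0 0; 0 8 0 0 0 0 0; 0 6 0 0 0 0 0; 0 4 0 0 0 0 0; 0 2 0 0 0 0 0; 0 0 0 0 0 0 0"
}}

```text
t: 16.62
eef_pos: [0.5648, 0.0301, 0.0642]
orientation: [3.139, -0.12, 0.002]
contact_force: [-0.3, 0.3, 0.1]
opening: 0.0
```

```bash
python3 - <<'E'
from bench import monitor, vision
from h import *
for n in("top",):
    c=vision.camera(n);np.savez(n+"5.npz",**c)
c=load("top5.npz");cv2.imwrite("pics/top5.png",cv2.resize(c["frame"][130:290,210:370,::-1],None,fx=3.7,fy=3.7))
s=monitor.state();print(s["t"],s["eef_pos"],s["orientation"],s["contact_force"],s["opening"],s["joint_positions"])
e=np.radians(-4.3);p=s["eef_pos"]
q=lambda d,z:[p[0]+d*.9972,p[1]-d*.075,z]
plan(s,[(q(-.025,.065),e,0,0),(q(-.035,.065),e,.72,0)],maxa=.12)
E
```

```text
16.675 [0.56476459 0.03006635 0.06419721] [ 3.13920616e+00 -1.19917447e-01  1.58402646e-03] [-0.66229943  0.24799916 -0.63134266] -0.0023024803442476937 [-6.35671163e-02  6.28408997e-01  1.85728427e+00 -1.16378189e-04
  6.54888807e-01  1.58368420e+00]
0 -25 0 -1 0 -0.001 -0.001; 0 -2 0 0 0 0.12 0; 0 -1 0 0 0 0.12 0; 0 -2 0 -1 0 0.12 0; 0 -2 0 0 0 0.12 0; 0 -1 0 -1 0 0.12 0; 0 -1 0 -1 0 0.12 0

7 end [0.5301 0.0327 0.0655]
```

View pics/top5.png

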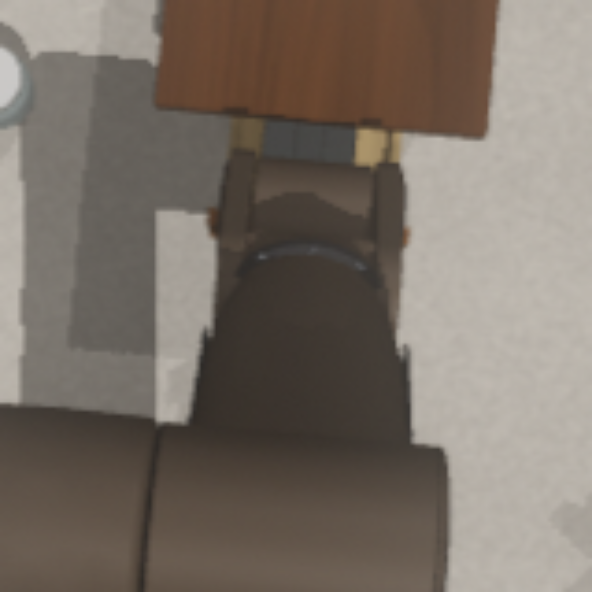

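Emit:
{"fn": "apply_moves", "kwargs": {
  "series": "0 -25 0 -1 0 0 0; 0 -2 0 0 0 0.12 0; 0 -1 0 0 0 0.12 0; 0 0 0 0 0 0 0; 0 0 0 0 0 0 0"
}}

```text
t: 17.3
eef_pos: [0.5374, 0.0322, 0.0653]
orientation: [3.108, -0.119, 0.373]
contact_force: [1.0, 0.1, 0.1]
opening: 0.001
```

```bash
cat > fk.py <<'E'
import numpy as np
from bench import monitor
from scipy.optimize import least_squares
from scipy.spatial.transform import Rotation as Ro
s=monitor.state()
D=[([.491545,1.55943,1.09168],[.2235295,-.583434,.230743],0),
([.4202,1.735206,.987747],[.5607216,.0351424,.2144909],0),
([.2580458,1.9293147,.952202],[.4634617,.041902,.236053],0),
([.513147,2.171001,.455734],[.434519,.040067,.064945],0),
([.628409,1.857284,.654889],[.564765,.030066,.064197],0),
([s["joint_positions"][1],s["joint_positions"][2],s["joint_positions"][4]],s["eef_pos"],0)]
def f(x,q):
    a1,d1,L2,L3,a3,Lt=x;b=q[0]+q[1];t=b+q[2]
    return np.array([a1+L2*np.sin(q[0])+L3*np.sin(b)+a3*np.cos(b)+Lt*np.sin(t), d1+L2*np.cos(q[0])+L3*np.cos(b)-a3*np.sin(b)+Lt*np.cos(t)])
def res(x): return np.concatenate([f(x,q)-[np.sqrt(p[0]**2+p[1]**2-.066**2),p[2]] for q,p,_ in D])
o=least_squares(res,[0,.3,.5,.5,0,.3]);X=o.x
if __name__=="__main__":
    print(s["t"],s["eef_pos"],s["orientation"],s["joint_positions"],s["contact_force"],"sum",sum(D[-1][0]))
    print(X.round(4),np.abs(o.fun).max())
    for r in (.53,.56,.60,.65,.694):
      for z in(.06,.08,.10):
        for lean in (.5,.6,.7,.8):
            g=least_squares(lambda q:np.r_[f(X,q)-[r,z],sum(q)-(np.pi-lean)],[.6,1.9,.1])
            print(r,z,lean,g.x.round(3),"%.4f"%np.abs(g.fun).max())
E
python3 fk.py
```

```text
17.3 [0.53738244 0.03216702 0.06526744] [ 3.10781816 -0.11863027  0.37330272] [-0.06117964  0.56115352  2.07390753 -0.01388879  0.26749132  1.59887679] [0.96939495 0.08288095 0.08910326] sum 2.902552364394294
[-0.      0.1963  0.5868  0.411   0.0431  0.2548] 9.827039060966714e-06
0.53 0.06 0.5 [ 0.579  2.246 -0.183] 0.0000
0.53 0.06 0.6 [ 0.602  2.304 -0.365] 0.0000
0.53 0.06 0.7 [ 0.638  2.359 -0.555] 0.0000
0.53 0.06 0.8 [ 0.687  2.41  -0.756] 0.0000
0.53 0.08 0.5 [ 0.532  2.235 -0.126] 0.0000
0.53 0.08 0.6 [ 0.552  2.294 -0.304] 0.0000
0.53 0.08 0.7 [ 0.584  2.35  -0.492] 0.0000
0.53 0.08 0.8 [ 0.629  2.403 -0.691] 0.0000
0.53 0.1 0.5 [ 0.487  2.222 -0.067] 0.0000
0.53 0.1 0.6 [ 0.503  2.281 -0.243] 0.0000
0.53 0.1 0.7 [ 0.531  2.339 -0.428] 0.0000
0.53 0.1 0.8 [ 0.572  2.393 -0.624] 0.0000
0.56 0.06 0.5 [ 0.595  2.175 -0.129] 0.0000
0.56 0.06 0.6 [ 0.614  2.233 -0.305] 0.0000
0.56 0.06 0.7 [ 0.643  2.287 -0.489] 0.0000
0.56 0.06 0.8 [ 0.685  2.338 -0.681] 0.0000
0.56 0.08 0.5 [ 0.552  2.165 -0.075] 0.0000
0.56 0.08 0.6 [ 0.568  2.223 -0.249] 0.0000
0.56 0.08 0.7 [ 0.594  2.279 -0
[... 1076 characters left out ...]
 0.0000
0.65 0.1 0.5 [0.589 1.938 0.115] 0.0000
0.65 0.1 0.6 [ 0.593  1.998 -0.049] 0.0000
0.65 0.1 0.7 [ 0.605  2.055 -0.218] 0.0000
0.65 0.1 0.8 [ 0.626  2.108 -0.392] 0.0000
0.694 0.06 0.5 [0.694 1.848 0.1  ] 0.0000
0.694 0.06 0.6 [ 0.698  1.907 -0.064] 0.0000
0.694 0.06 0.7 [ 0.711  1.963 -0.232] 0.0000
0.694 0.06 0.8 [ 0.731  2.013 -0.402] 0.0000
0.694 0.08 0.5 [0.662 1.839 0.14 ] 0.0000
0.694 0.08 0.6 [ 0.665  1.9   -0.023] 0.0000
0.694 0.08 0.7 [ 0.675  1.956 -0.189] 0.0000
0.694 0.08 0.8 [ 0.693  2.008 -0.359] 0.0000
0.694 0.1 0.5 [0.631 1.829 0.182] 0.0000
0.694 0.1 0.6 [0.632 1.89  0.02 ] 0.0000
0.694 0.1 0.7 [ 0.64   1.948 -0.146] 0.0000
0.694 0.1 0.8 [ 0.656  2.001 -0.315] 0.0000
```

```bash
cat > fk3.py <<'E'
import numpy as np
from bench import monitor
from h import *
A1,D1,L2,L3,A3,LT=0,.1963,.5868,.411,.0431,.2548
def fk(q,sg=1,lat=.066):
    rz=lambda a:Ro.from_rotvec([0,0,a]);ry=lambda a:Ro.from_rotvec([0,a,0])
    Ra=rz(q[0]);R2=Ra*ry(q[1]);R3=R2*ry(q[2])
    w=np.array([0,0,D1])+Ra.apply([0,lat,0])+R2.apply([0,0,L2])+R3.apply([A3,0,L3])
    R=R3*rz(sg*q[3])*ry(q[4])*rz(q[5])*C
    return w+R.apply([0,0,LT]),R
C=Ro.identity()
def C_set():
    global C
    # upright: tool x yaw = q1-q6+pi/2
    q=[0,.5,1.5,0,np.pi-2,0.]
    _,R=fk(q);C=R.inv()*R_of(np.pi/2)
C_set()
E
python3 - <<'E'
from fk3 import *
s=monitor.state();q=s["joint_positions"]
for sg in(1,-1):
    p,R=fk(q,sg);print(sg,p-s["eef_pos"],(R.inv()*Ro.from_rotvec(s["orientation"])).as_rotvec())
print(C.as_rotvec())
E
```

```text
1 [-8.83359114e-05  1.07069651e-04 -1.13786857e-05] [ 2.27248775e-16  1.59594560e-16 -1.41596804e-16]
-1 [ 2.60398593e-05  1.97424358e-03 -1.13786857e-05] [-0.00733908  0.00020614 -0.02678972]
[1.74393425e-16 1.74393425e-16 1.57079633e+00]
```

```bash
cat > flip.py <<'E'
from fk3 import *
from scipy.optimize import least_squares
s=monitor.state();q=s["joint_positions"].copy()
rows=[];p,R=np.array(s["eef_pos"]),Ro.from_rotvec(s["orientation"])
def emit(tp,tR,g=0):
    global p,R
    d=np.round(R.inv().apply(tp-p)*1000,1);a=np.round((R.inv()*tR).as_rotvec(),3)
    p=p+R.apply(d/1000);R=R*Ro.from_rotvec(a)
    rows.append("%g "%g+" ".join("%g"%v for v in np.r_[d,a]+0.))
p0=p.copy();pe=np.array([.505,.036,.13]);prev=q.copy()
N=18;q40,q50,q60=q[3],q[4],q[5]
mx=np.zeros(6)
for k in range(1,N+1):
    u=k/N
    tp=p0+(pe-p0)*min(1,u*3)
    # first widen q5, then turn q4
    w=np.clip((u-1/N)/(1-1/N),0,1)
    q4=q40+(np.pi-q40)*w;q5=q50+(.42-q50)*u;q6=q60-(q4-q40)
    f=lambda x:fk([x[0],x[1],x[2],q4,q5,q6])[0]-tp
    x=least_squares(f,prev[:3]).x
    n=np.r_[x,q4,q5,q6];mx=np.maximum(mx,abs(n-prev));prev=n
    a,b=fk(n);emit(a,b)
print("; ".join(rows));print(len(rows),mx.round(3),prev.round(3));z=R.as_matrix();print(p,z.round(3))
E
python3 flip.py
```

```text
0 -2.7 -0.2 -11.8 0 0.007 0; 0 -2.7 -0.2 -11.8 0.046 0.008 0.016; 0 -2.5 -0.8 -11.7 0.046 0.015 0.017; 0 -2.4 -1.2 -11.8 0.046 0.023 0.016; 0 -2.1 -1.7 -11.8 0.043 0.03 0.016; 0 -1.9 -2.2 -11.7 0.038 0.037 0.013; 0 0 0 0 0.032 0.028 0.015; 0 0 0 0 0.025 0.033 0.011; 0 0 0 0 0.017 0.036 0.007; 0 0 0 0 0.007 0.038 0.002; 0 0 0 0 -0.002 0.039 -0.003; 0 0 0 0 -0.011 0.038 -0.011; 0 0 0 0 -0.02 0.036 -0.017; 0 0 0 0 -0.029 0.033 -0.025; 0 0 0 0 -0.035 0.028 -0.031; 0 0 0 0 -0.041 0.023 -0.036; 0 0 0 0 -0.046 0.017 -0.041; 0 0 0 0 -0.049 0.011 -0.044
18 [0.038 0.027 0.029 0.186 0.008 0.186] [-0.06   0.444  2.395  3.142  0.42  -1.557]
[0.50497371 0.03597394 0.12996993] [[ 0.748 -0.07   0.66 ]
 [-0.058 -0.998 -0.04 ]
 [ 0.661 -0.009 -0.75 ]]
```

Emit:
{"fn": "apply_moves", "kwargs": {
  "series": "0 -2.7 -0.2 -11.8 0 0.007 0; 0 -2.7 -0.2 -11.8 0.046 0.008 0.016; 0 -2.5 -0.8 -11.7 0.046 0.015 0.017; 0 -2.4 -1.2 -11.8 0.046 0.023 0.016; 0 -2.1 -1.7 -11.8 0.043 0.03 0.016; 0 -1.9 -2.2 -11.7 0.038 0.037 0.013; 0 0 0 0 0.032 0.028 0.015; 0 0 0 0 0.025 0.033 0.011; 0 0 0 0 0.017 0.036 0.007"
}}

```text
t: 18.42
eef_pos: [0.5048, 0.0362, 0.1307]
orientation: [-2.767, 0.227, -0.668]
contact_force: [-0.0, -0.3, 0.6]
opening: -0.002
```

```bash
python3 -c "
from bench import monitor
s=monitor.state();print(s['t'],s['joint_positions'].round(3),s['eef_pos'])"
```

```text
18.425 [-0.234  0.411  2.264  1.491  0.346  0.092] [0.50477804 0.03617327 0.13067653]
```

Following the planned branch (q4 ≈ 1.49). Continue.

Emit:
{"fn": "apply_moves", "kwargs": {
  "series": "0 0 0 0 0.007 0.038 0.002; 0 0 0 0 -0.002 0.039 -0.003; 0 0 0 0 -0.011 0.038 -0.011; 0 0 0 0 -0.02 0.036 -0.017; 0 0 0 0 -0.029 0.033 -0.025; 0 0 0 0 -0.035 0.028 -0.031; 0 0 0 0 -0.041 0.023 -0.036; 0 0 0 0 -0.046 0.017 -0.041; 0 0 0 0 -0.049 0.011 -0.044; 0 0 0 0 0 0 0"
}}

```text
t: 19.68
eef_pos: [0.5048, 0.0367, 0.1305]
orientation: [2.92, -0.106, 1.111]
contact_force: [0.4, 0.8, 0.1]
opening: -0.003
```

```bash
python3 - <<'E'
from fk3 import *
from scipy.optimize import least_squares
s=monitor.state();q=s["joint_positions"];print(s['t'],q.round(3),s['eef_pos'],Ro.from_rotvec(s['orientation']).as_matrix().round(3))
e=np.radians(-4.3);L=.74
# line of push
P=lambda x,z:[x,.0352-(x-.478)*.075,z]
qq=q.copy()
for w in [P(.505,.13),P(.535,.065),P(.60,.065),P(.65,.065),P(.70,.065)]:
    tR=R_of(e,L);r=lambda x:np.r_[fk(x)[0]-w,(fk(x)[1].inv()*tR).as_rotvec()]
    o=least_squares(r,qq);qq=o.x;print(w,qq.round(3),abs(o.fun).max())
plan(s,[(P(.505,.13),e,L,0,.019),(P(.535,.058),e,L,0,.019)])
E
```

```text
19.675 [-0.058  0.444  2.398  3.143  0.427 -1.557] [0.50476598 0.03669696 0.13050643] [[ 0.745 -0.069  0.663]
 [-0.058 -0.998 -0.039]
 [ 0.664 -0.009 -0.747]]
[0.505, 0.033175, 0.13] [-0.06   0.45   2.405  3.165  0.453 -1.58 ] 4.0857248140291337e-13
[0.535, 0.030924999999999998, 0.065] [-0.061  0.642  2.373  3.158  0.614 -1.574] 4.289971156090643e-15
[0.6, 0.026050000000000004, 0.065] [-0.063  0.657  2.217  3.159  0.473 -1.578] 6.056198598169971e-10
[0.65, 0.0223, 0.065] [-0.065  0.68   2.097  3.161  0.375 -1.581] 5.006045231126244e-11
[0.7, 0.018550000000000004, 0.065] [-0.066  0.711  1.974  3.164  0.283 -1.586] 5.4522834164183465e-11
0 0 3.5 0.7 -0.011 0.013 -0.002; 0 -5.3 0 14.7 0 0 0; 0 -5.2 0 14.7 0 0 0; 0 -5.3 0 14.7 0 0 0; 0 -5.2 0 14.6 0 0 0; 0 -5.3 0 14.7 0 0 0

6 end [0.535  0.0309 0.058 ]
```

Emit:
{"fn": "apply_moves", "kwargs": {
  "series": "0 0 3.5 0.7 -0.011 0.013 -0.002; 0 -5.3 0 14.7 0 0 0; 0 -5.2 0 14.7 0 0 0; 0 -5.3 0 14.7 0 0 0; 0 -5.2 0 14.6 0 0 0; 0 -5.3 0 14.7 0 0 0; 0 0 0 0 0 0 0; 0 0 0 0 0 0 0"
}}

```text
t: 20.68
eef_pos: [0.5339, 0.03, 0.0574]
orientation: [2.903, -0.111, 1.121]
contact_force: [1.1, 1.0, 0.5]
opening: 0.001
```

```bash
python3 - <<'E'
from fk3 import *
s=monitor.state();q=s["joint_positions"];print(s['t'],q.round(3),s['eef_pos'],s['contact_force'])
R=Ro.from_rotvec(s['orientation']);print(R.inv().apply([.9972,-.075,0]))
E
```

```text
20.675 [-0.063  0.662  2.378  3.157  0.635 -1.574] [0.53391108 0.03003062 0.05741565] [1.07118847 0.98215417 0.54256772]
[ 0.74042915 -0.00124778  0.67215768]
```

Emit:
{"fn": "apply_moves", "kwargs": {
  "series": "0 5.9 0 5.4 0 0 0; 0 5.9 0 5.4 0 0 0; 0 4.4 0 4 0 0 0; 0 3.7 0 3.4 0 0 0; 0 3.7 0 3.4 0 0 0; 0 3.7 0 3.4 0 0 0; 0 3.7 0 3.4 0 0 0; 0 3.7 0 3.4 0 0 0; 0 5.9 0 5.4 0 0 0; 0 5.9 0 5.4 0 0 0; 0 5.9 0 5.4 0 0 0; 0 5.9 0 5.4 0 0 0; 0 5.9 0 5.4 0 0 0; 0 3.7 0 3.4 0 0 0; 0 3.7 0 3.4 0 0 0; 0 3.7 0 3.4 0 0 0"
}}

```text
t: 22.68
eef_pos: [0.6361, 0.0225, 0.0565]
orientation: [2.903, -0.11, 1.12]
contact_force: [-2.5, 1.3, 1.9]
opening: -0.004
```

```bash
python3 - <<'E'
from fk3 import *
from bench import vision
c=vision.camera("scene");cv2.imwrite("pics/s6.png",cv2.resize(c["frame"][60:320,170:430,::-1],None,fx=2.3,fy=2.3))
s=monitor.state();q=s["joint_positions"];print(s['t'],q.round(3),s['eef_pos'],s['contact_force'])
E
```

```text
22.725 [-0.065  0.69   2.13   3.161  0.417 -1.581] [0.63683811 0.0223513  0.05670403] [-0.99236041 -0.45562467 -0.28937228]
```

View pics/s6.png

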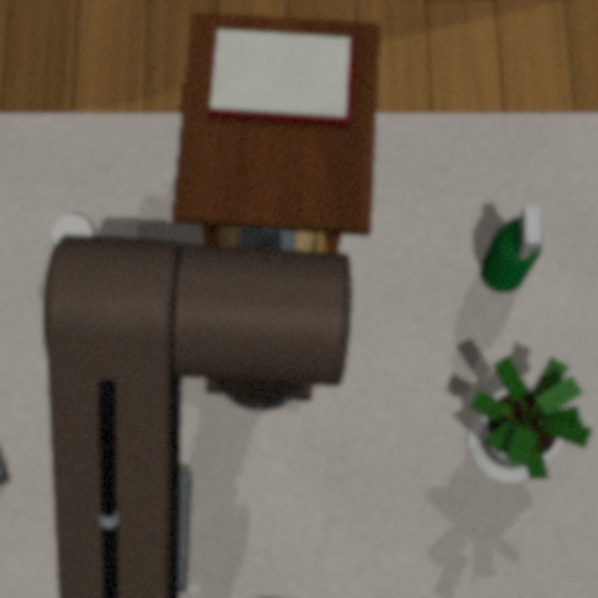

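Emit:
{"fn": "apply_moves", "kwargs": {
  "series": "0 3.7 0 3.4 0 0 0; 0 3.7 0 3.4 0 0 0; 0 3.7 0 3.4 0 0 0; 0 3.7 0 3.4 0 0 0; 0 3 0 2.7 0 0 0; 0 2.2 0 2 0 0 0; 0 0 0 0 0 0 0"
}}

```text
t: 23.6
eef_pos: [0.6632, 0.0204, 0.0565]
orientation: [2.903, -0.11, 1.121]
contact_force: [-0.2, -0.0, 0.1]
opening: -0.0
```

Emit:
{"fn": "apply_moves", "kwargs": {
  "series": "0 2.2 0 2 0 0 0; 0 2.2 0 2 0 0 0; 0 2.2 0 2 0 0 0"
}}

```text
t: 23.98
eef_pos: [0.6718, 0.0198, 0.0563]
orientation: [2.903, -0.11, 1.12]
contact_force: [-2.2, 0.5, -0.1]
opening: -0.005
```

Emit:
{"fn": "apply_moves", "kwargs": {
  "series": "0 1.5 0 1.35 0 0 0; 0 1.5 0 1.35 0 0 0; 0 1.5 0 1.35 0 0 0"
}}

```text
t: 24.35
eef_pos: [0.6771, 0.0194, 0.0561]
orientation: [2.904, -0.11, 1.118]
contact_force: [-15.5, 0.6, 8.8]
opening: 0.002
```

Emit:
{"fn": "apply_moves", "kwargs": {
  "series": "0 1.5 0 1.35 0 0 0; 0 1.5 0 1.35 0 0 0; 0 0 0 0 0 0 0"
}}

```text
t: 24.72
eef_pos: [0.6809, 0.0191, 0.0562]
orientation: [2.904, -0.11, 1.118]
contact_force: [-6.1, 0.8, 2.7]
opening: -0.001
```

Emit:
{"fn": "apply_moves", "kwargs": {
  "series": "0 1.5 0 1.35 0 0 0; 0 1.5 0 1.35 0 0 0; 0 0 0 0 0 0 0"
}}

```text
t: 25.1
eef_pos: [0.6856, 0.0187, 0.0563]
orientation: [2.903, -0.11, 1.119]
contact_force: [-1.6, 0.5, -0.9]
opening: 0.004
```

Emit:
{"fn": "apply_moves", "kwargs": {
  "series": "0 1.5 0 1.35 0 0 0; 0 0.8 0 0.7 0 0 0; 0 0 0 0 0 0 0"
}}

```text
t: 25.48
eef_pos: [0.689, 0.0185, 0.0564]
orientation: [2.903, -0.11, 1.12]
contact_force: [-1.7, -0.1, -0.9]
opening: -0.003
```

Emit:
{"fn": "apply_moves", "kwargs": {
  "series": "0 1.2 0 1.1 0 0 0; 0 0.8 0 0.7 0 0 0; 0 0 0 0 0 0 0"
}}

```text
t: 25.85
eef_pos: [0.6917, 0.0183, 0.0564]
orientation: [2.903, -0.11, 1.12]
contact_force: [-2.6, 1.3, -2.1]
opening: -0.0
```

Emit:
{"fn": "apply_moves", "kwargs": {
  "series": "0 1.2 0 1.1 0 0 0; 0 0.8 0 0.7 0 0 0; 0 0 0 0 0 0 0"
}}

```text
t: 26.22
eef_pos: [0.692, 0.0183, 0.0561]
orientation: [2.905, -0.11, 1.115]
contact_force: [-22.0, 0.7, 11.3]
opening: 0.0
```

Emit:
{"fn": "apply_moves", "kwargs": {
  "series": "0 -1.2 0 -1.1 0 0 0; 0 -1.5 0 -1.3 0 0 0; 0 -4 0 -3.6 0 0 0; 0 -10 0 -9 0 0 0; 0 -20 0 -18 0 0 0; 0 -25 0 -23 0 0 0; 0 -25 0 -23 0 0 0; 0 -25 0 -23 0 0 0; 0 0 0 0 0 0 0; 0 0 0 0 0 0 0"
}}

```text
t: 27.48
eef_pos: [0.5441, 0.0295, 0.0573]
orientation: [2.902, -0.11, 1.122]
contact_force: [0.2, -0.1, 0.1]
opening: -0.0
```

```bash
python3 - <<'E'
from fk3 import *
from bench import vision
c=vision.camera("top");cv2.imwrite("pics/t7.png",cv2.resize(c["frame"][30:310,150:450,::-1],None,fx=2,fy=2))
c=vision.camera("scene");cv2.imwrite("pics/s7.png",cv2.resize(c["frame"][30:310,150:450,::-1],None,fx=2,fy=2))
P=pts(c)
s=monitor.state();q=s["joint_positions"];print(s['t'],q.round(3),s['eef_pos'],s['contact_force'])
c=load("top5.npz")
E
```

```text
27.575 [-0.063  0.663  2.353  3.158  0.613 -1.575] [0.54429947 0.02941718 0.05721259] [-0.77279686  0.22806822  0.33829146]
```

View pics/s7.png

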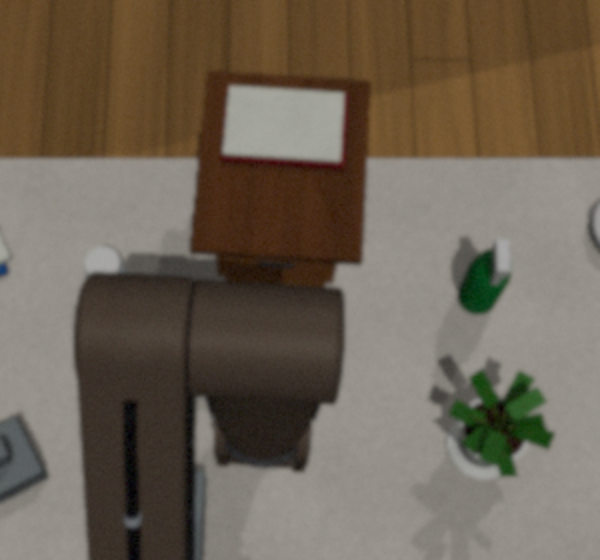

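View pics/t7.png

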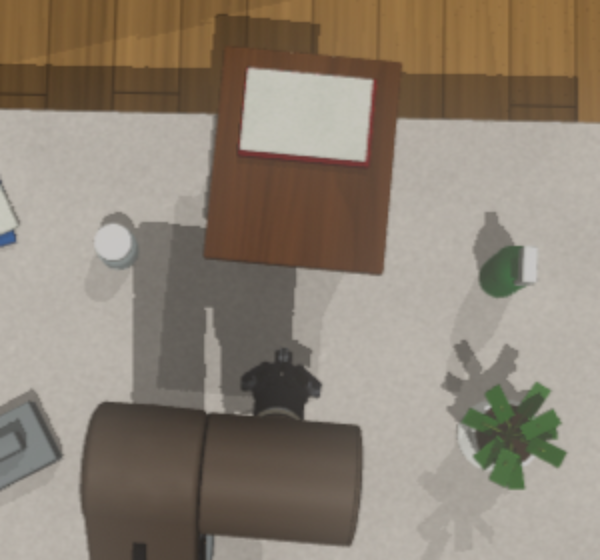

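```bash
python3 - <<'E'
from fk3 import *
from bench import vision
c=vision.camera("scene");P=pts(c)
m=(P[...,2]>.03)&(P[...,2]<.10)&(P[...,0]>.6)&(P[...,0]<.75)&(abs(P[...,1]-.02)<.08)
q=P[m];x=(q[:,0]-.478)*.9972-(q[:,1]-.0352)*.075
print(len(q),"face travel from start",np.percentile(x,[5,50,95]))
o=load("scene0.npz");P=pts(o)
m=(P[...,2]>.03)&(P[...,2]<.10)&(P[...,0]>.43)&(P[...,0]<.489)&(abs(P[...,1]-.04)<.08)
q=P[m];x=(q[:,0]-.478)*.9972-(q[:,1]-.0352)*.075
print(len(q),"start",np.percentile(x,[5,50,95]))
for n,a,b in(("jar",.707,.305),("spray",.67,-.31),("pot",.41,-.305)):
    r=[]
    for cc in(o,c):
        P=pts(cc);m=(P[...,2]>.04)&(np.hypot(P[...,0]-a,P[...,1]-b)<.07);r.append(P[m].mean(0).round(3))
    print(n,r)
print(monitor.state()["t"])
E
```

```text
397 face travel from start [0.2166286  0.21939786 0.22233167]
304 start [-0.00080334  0.00116997  0.00303484]
jar [array([0.703, 0.303, 0.068]), array([0.714, 0.304, 0.073])]
spray [array([ 0.663, -0.317,  0.133]), array([ 0.663, -0.318,  0.133])]
pot [array([nan, nan, nan]), array([ 0.413, -0.312,  0.143])]
27.625<stdin>:14: RuntimeWarning: Mean of empty slice.
  ret = um.true_divide(
```

```bash
python3 -c "
from bench import job
print(job.finish_job())"
```

```text
the job is handed in; nothing more can be done
None
```

The smallest case is in the drawer with its groove over the rib. The drawer is pushed home past its catch, and the job was handed in at about 27.6 s; it reports no verdict.

**Case:** I gripped it by the bar and turned it so the grooved end faces the drawer front. It went down past rib height with no contact. After release the bar top measured 103.8 mm (104 expected), the lid was level at about 70 mm, and its heading matched the drawer within about 0.2°.

**Drawer:** I pushed it upright first, then with the tool leaning about 42°. The catch showed at about 15 N, the force then fell away, and the stop was felt at about 22 N. After backing off, the camera put the front's travel at about 218 mm, against about 216 mm expected from where the board edge lies. That check is only good to a few millimetres, so the firm stop is the better evidence that the drawer is home. The case itself can't be seen with the drawer shut.

**Other things:**
- The spray bottle measured unmoved to within a millimetre.
- The jar read about 11 mm different, but the arm partly hid it in the last view. In the picture it stands upright at its old place.
- The pot was hidden from that camera at the start, so I have no start-to-end measurement for it. In the last pictures it stands undisturbed, close to where the other camera first showed it.
- The forces never suggested the arm had touched any of the three.

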